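# Set and lock the length stop

## Task

On the length-stop rail, slide the stop with the raised red lever along the fence until it rests against the end of the wooden block, then flip its red lever down flat so that it clamps the stop there. Leave the block lying against the fixed end block, and do not shift the stop with the black lever, which is already set.

Things in the scene. Friction and masses are not known exactly. Their poses are not given: they have to be found in the camera images.
- red_stop (a point): Stop to be set: wooden block 64x40x34 mm (x,y,z) under a dark steel plate, carrying a red lever. Point: centre of that wooden block, 31 mm above the bench. y: along the rail toward the workpiece (robot's left); x: across it, away from the robot; z up. Slides along y only, drag about 3 N. Faces 20 mm either side along y; plate top 24.5 mm up. Sturdy: may be pushed by the lever's side.
- lock_lever (a joint): Red lever, rad: 0 up (starts 0 to 0.08; slopes 46 deg up toward the robot, end 83 mm above red_stop), 0.8 down and level, clamped, hard stop (handle top 39 mm above red_stop). Hinge along y, 56 mm in +x and 33 mm above red_stop; lever 14 mm wide, centred on red_stop in y, reaches 70 mm from the hinge. Press the handle down with 3 to 6 N; stays where left; its cam then holds the stop (10 N).
- wood_block (a point): Workpiece: loose wooden block 46x82x30 mm (x,y,z) on the rail's plywood base before the aluminium fence, long axis y along the rail, left end within 3 mm of the fixed dark end block, right end facing the red stop. Point: its centre. When they touch, red_stop is 61 mm from it along the rail.
- black_stop (a point): The other stop on the same rail: same shape and same point as red_stop, but with a black lever, already down. At least 110 mm to the right (-y) of the red stop. Leave it alone.
Things that resemble listed ones, but are neither listed nor needed, are in the scene too. What is shaped like the part that bears wood_block but orange is not meant.

How it is judged:
On the way:
1. the red stop has been slid up to the wooden block with its lever still up (y of wood_block in the frame of red_stop below 0.071 m and value of joint lock_lever below 0.4 rad), for 0.1 s.
At the end, for the whole second after the job is handed in: The red stop stands against the wooden block (gap under 10 mm), its red lever is down within 10 degrees of level, the block lies within 15 mm of where it lay and within 10 degrees of straight along the rail, and the black stop has not moved 10 mm (y of wood_block in the frame of red_stop below 0.071 m and value of joint lock_lever above 0.625 rad and distance of wood_block from where it was at the start of the episode below 0.015 m and angle between the y axis of wood_block and the y axis of red_stop, either way round below 0.17 rad and distance of black_stop from where it was at the start of the episode below 0.01 m); the robot touches nothing.
It fails at once if the stop with the black lever is shifted by more than 10 mm (distance of black_stop from where it was at the start of the episode above 0.01 m).
It also fails if it takes over 40 s, if anything falls off the work surface, if the arm or the gripper's body presses on something with over 40 N, if the wrist force passes 120 N, or if a joint passes its speed limit or range.

## Robot

A 6-joint arm with a two-finger parallel gripper is mounted at the origin on a cart in front of the work surface, level with it; the furniture and walls round the work are solid. World frame = base frame: x ahead of the robot, y to its left, z up, the work surface at z = 0. Lengths are in m, angles in rad, forces in N, time in s.
With the tool pointing down it reaches from about 0.3 to 0.875 m from the base axis. Payload 6.4 kg.
Tool frame: the origin (TCP) lies at the very end of the fingers, on their centre line; the grasp point (between the pads) lies 19 mm behind it (ctrl.tcp_to_grasp is the distance from the TCP to the grasp point, in m); z points along the fingers, y is the direction in which the jaws open and shut (so a half turn about z gives the same grasp; the last joint's range is limited). The gripper opens to 85 mm and grips with 20 to 120 N. Pads are 22 mm wide; open, the fingers measure 114 mm over their backs; the gripper's body (76 mm by 85 mm) begins 54 mm behind the grasp point. The pads swing forward as they close: fully open they stand 13 mm farther back than shut.
Start: joints at [-1.342, 0.181, 1.607, -0, 1.354, -0.206], TCP at [0.242, -0.522, 0.231] pointing down, gripper open.
Joint ranges: [-2.99, 2.99], [-0.89, 2.07], [0.3, 2.58], [-1.14, 4.28], [0, 2.63], [-3.12, 3.12]. Speed limits (rad/s): [2.57, 2.57, 3.01, 3.14, 3.14, 3.14].

## Interface

Orientations are given as a unit quaternion [w, x, y, z].
In Python, from bench import ctrl gives the robot as it stands. The module is installed in compiled form; this text tells all that it offers.
- The arm moves only by the tool drive_tool, never from a script. Its argument "deltas" is a list of rows, each an object with "slide": the shift along the tool's x, y, z as a fraction of full scale, a list of three; "delta_rot": the turn, a rotation vector about the tool's x, y, z as a fraction of full scale, a list of three; "hand": the opening, from 0 (shut) to 1 (fully open). In form: [{"slide": [tx, ty, tz], "delta_rot": [wx, wy, wz], "hand": hand}, ...]. A call has exactly 5 rows; each row shifts and turns the commanded pose from where the row before left it, along the tool's axes as they then stand; what a row does not reach is not made up. Full scale, the value 1, is 50 mm for a shift and 180 degrees for a turn. A row lasts 1/8 s, in which the tool goes at most 62.5 mm and 10.7 degrees, less where a joint would pass 70% of its speed; a pose out of reach is approached as far as the arm can. A call with a number of a shift or a turn outside -1 to 1 is refused whole. A call with a gripper value outside its range is refused whole. The fingers move at their own pace and stop on an object; the grip force is fixed at half the most. Time passes only in rows, so rows that do not move let the fingers close, or fill a call up. It gives the time, the measured TCP pose, the force and the opening at its end, in the units of the state.
- ctrl.get_obs(): the state, without advancing time (a new reading comes with each control period).
- ctrl.camera(name): name is "scene" or "top"; returns a dict with "frame" (420x560x3 uint8, red, green, blue), "mtx" (3x3 intrinsics, pixels), "R" (3x3) and "t" (3): a world point X has camera coordinates R X + t. Camera axes: x right, y down, z forward; pixel columns grow to the right and rows downward; lengths in m; the calibration is good to about 2 mm. A picture is of the moment at which its call begins. There is no depth.
- ctrl.hand_in(): hands the job in, once; it reports no verdict.
The state is a dict: "time_s": time; "q": joint angles; "dq": joint speeds; "joint_efforts": joint torques, N m; "eef_pos": TCP position; "eef_rot": TCP orientation; "wrist_force": force on the tool from outside, world axes, zero at the start; "torque": the same for the moment, N m; "opening": opening from 0.0 (shut) to 1.0 (fully open).
Only numpy, scipy, OpenCV 4.12 (cv2) and the standard library are available. Lean on these libraries where they do the work, as an engineer would, in place of code of your own. Each camera call takes 0.05 s, during which the arm holds its last target.

## Working session

There is one attempt and no reset: what is moved stays moved. The work goes in short steps, Python scripts to look and compute and a tool call to move; the robot and the scene stay as the last step left them, time stands still between calls to the robot, and variables do not carry over. Pictures are saved under pics/ and viewed, and the job is handed in when it is done.

Besides the shell and the picture viewer there is one more tool, called after ">>>" by a JSON object that holds its "api" and its "payload", one argument or row to a line. drive_tool: Moves the arm, as the interface text tells. Its arguments: {"type":"object","properties":{"deltas":{"type":"array","items":{"type":"object","properties":{"slide":{"type":"array","items":{"type":"number"}},"delta_rot":{"type":"array","items":{"type":"number"}},"hand":{"type":"number"}}}}},"required":["deltas"]}

```bash
mkdir -p pics
python3 - <<'E'
from bench import ctrl
import cv2,pickle
o=ctrl.get_obs();print({k:o[k] for k in('time_s','eef_pos','eef_rot','opening','wrist_force')})
for n in('scene','top'):
    c=ctrl.camera(n);pickle.dump(c,open(n+'0.pkl','wb'))
    cv2.imwrite(f'pics/{n}0.png',c['frame'][:,:,::-1]);print(n,c['mtx'],c['R'],c['t'])
E
```

```text
{'time_s': 0.0, 'eef_pos': array([ 0.24210756, -0.52094498,  0.23038655]), 'eef_rot': array([-8.73633395e-04,  9.76460037e-01,  2.15696623e-01, -1.06690883e-05]), 'opening': 0.9939392213412537, 'wrist_force': array([ 0.37706574, -0.14386123,  0.17819517])}
scene [[508.39341957   0.         273.74413254]
 [  0.         508.39341957 204.4861235 ]
 [  0.           0.           1.        ]] [[-0.85600991 -0.51690124  0.00775489]
 [-0.2392656   0.38284707 -0.89228924]
 [ 0.45825648 -0.76566391 -0.45139757]] [0.60598886 0.16901007 0.87205515]
top [[508.84505245   0.         284.44942699]
 [  0.         508.84505245 213.12149487]
 [  0.           0.           1.        ]] [[ 0.00713489 -0.99995697 -0.00592817]
 [-0.99833054 -0.00678323 -0.0573595 ]
 [ 0.05731682  0.00632753 -0.99833599]] [0.1178963  0.62036326 1.06092888]
```

View pics/scene0.png

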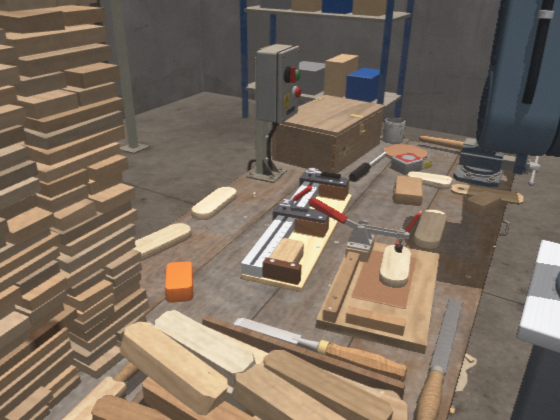

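View pics/top0.png

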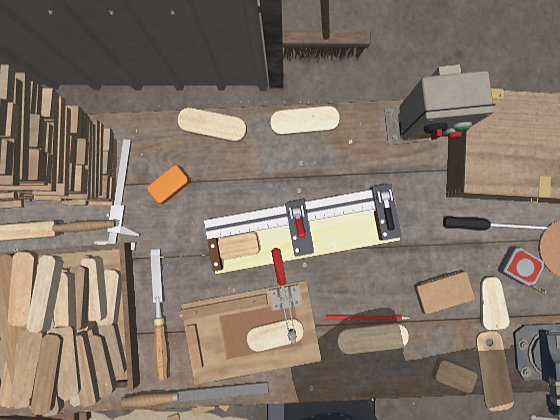

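The top view shows the rail from (208,240) to (398,220), turned by several degrees. Two things have red levers:
- **(299,228):** a stop on the rail whose red lever lies over a steel plate.
- **(278,265):** the handle of a toggle clamp on a separate fixture.

The one on the rail fits the description. I'll enlarge it to confirm.

Run:
```python
import cv2
a=cv2.imread('pics/top0.png')[175:285,195:410];cv2.imwrite('pics/t0c.png',cv2.resize(a,None,fx=3.7,fy=3.7,interpolation=cv2.INTER_CUBIC))
a=cv2.imread('pics/scene0.png')[160:290,235:445];cv2.imwrite('pics/s0c.png',cv2.resize(a,None,fx=3.7,fy=3.7,interpolation=cv2.INTER_CUBIC))
```

```text
(no output)
```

View pics/t0c.png

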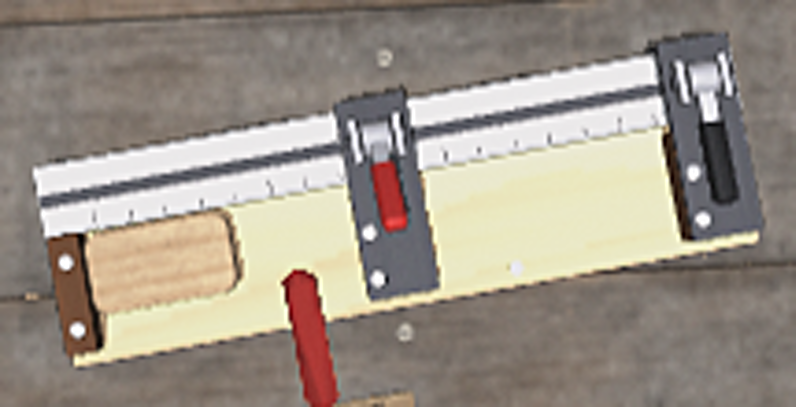

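View pics/s0c.png

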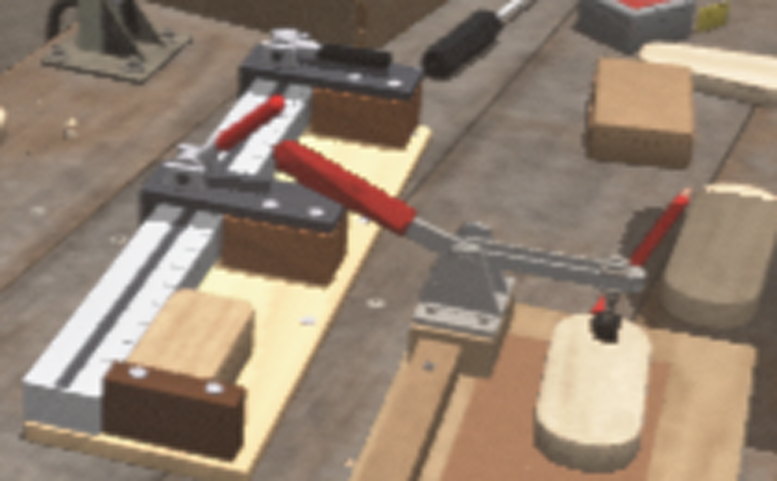

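The crops confirm it. The red stop, with its lever raised, has plate corners in the top crop at (335,103), (407,90), (438,292) and (368,300). The black stop is on the right at about (705,135). The wood block is at (162,262) beside the brown end block. The toggle clamp's handle tip at (298,278) overhangs the front of the rail, so I need its height.

```bash
cat > h.py <<'E'
import numpy as np,pickle,cv2
def ray(c,uv):
    K,R,t=c['mtx'],c['R'],c['t'];d=R.T@np.linalg.solve(K,[*uv,1]);return -R.T@t,d
def onz(c,uv,z):
    o,d=ray(c,uv);return o+d*(z-o[2])/d[2]
def tri(c1,u1,c2,u2):
    P=[c['mtx']@np.c_[c['R'],c['t']] for c in(c1,c2)]
    X=cv2.triangulatePoints(P[0],P[1],np.array(u1,float),np.array(u2,float)).ravel();return X[:3]/X[3]
def proj(c,X):
    p=c['mtx']@(c['R']@X+c['t']);return p[:2]/p[2]
E
python3 - <<'E'
from h import *
np.set_printoptions(precision=4,suppress=True)
T=pickle.load(open('top0.pkl','rb'));S=pickle.load(open('scene0.pkl','rb'))
t=lambda x,y:(x/3.7+195-.36,y/3.7+175-.36)
s=lambda x,y:(x/3.7+235-.36,y/3.7+160-.36)
pc=np.array([onz(T,t(*p),.0555) for p in[(335,103),(407,90),(438,292),(368,300)]]);print('plate',pc,pc.mean(0))
bk=np.array([onz(T,t(*p),.0555) for p in[(655,48),(727,33),(762,230),(692,240)]]);print('black',bk.mean(0))
print('scene plate pts',[onz(S,s(*p),.0555) for p in[(347,212),(330,232),(143,195)]])
d=bk.mean(0)-pc.mean(0);print('yaw from stops',np.degrees(np.arctan2(d[0],-d[1])),np.linalg.norm(d))
f=[onz(T,t(*p),.04) for p in[(35,168),(652,56)]];d=f[1]-f[0];print('fence',f,np.degrees(np.arctan2(d[0],-d[1])))
f=[onz(T,t(*p),.012) for p in[(75,366),(757,243)]];d=f[1]-f[0];print('base front',f,np.degrees(np.arctan2(d[0],-d[1])))
w=[onz(T,t(*p),.042) for p in[(83,232),(228,210),(240,285),(95,312)]];print('block',w,np.mean(w,0))
print('toggle tip',tri(T,t(298,278),S,s(285,152)),'toggle red end',tri(T,t(322,405),S,s(405,220)))
print('red lever tip',tri(T,t(396,226),S,s(278,102)))
print('lever base',tri(T,t(385,165),S,s(222,145)))
print('screw',tri(T,t(377,279),S,s(317,211)),tri(T,t(369,232),S,s(270,203)))
E
```

```text
plate [[0.6392 0.1206 0.0555]
 [0.6467 0.0808 0.0555]
 [0.5353 0.0632 0.0555]
 [0.5306 0.1017 0.0555]] [0.588  0.0916 0.0555]
black [ 0.6215 -0.0862  0.0555]
scene plate pts [array([0.5289, 0.084 , 0.0555]), array([0.5268, 0.1093, 0.0555]), array([0.6335, 0.1258, 0.0555])]
yaw from stops 10.692662895866501 0.1809025635034926
fence [array([0.6027, 0.2889, 0.04  ]), array([ 0.6682, -0.0574,  0.04  ])] 10.698607322374759
base front [array([0.4905, 0.2688, 0.012 ]), array([ 0.5637, -0.1219,  0.012 ])] 10.60671737389769
block [array([0.567 , 0.2612, 0.042 ]), array([0.5799, 0.1801, 0.042 ]), array([0.5381, 0.173 , 0.042 ]), array([0.5225, 0.2538, 0.042 ])] [0.5518 0.217  0.042 ]
toggle tip [0.5424 0.1386 0.1115] toggle red end [0.4764 0.1268 0.0853]
red lever tip [0.5711 0.0883 0.1128]
lever base [0.6033 0.093  0.0806]
screw [0.5417 0.0966 0.0582] [0.5677 0.1013 0.0579]
```

The red stop and lever stand clearly apart from the toggle handle, whose tip is at world (0.542, 0.139, 0.11). The rail yaw is about 10.65°. In rail coordinates (x', y'), the red stop is at y' ≈ −0.019 and the block's right end is at +0.070, which leaves about 69 mm of travel. I'll shut the gripper and align it to the rail first.

>>> {"api": "drive_tool", "payload": {
  "deltas": [
    {"slide": [0,0,0],"delta_rot": [0,0,0.0264],"hand": 0},
    {"slide": [0,0,0],"delta_rot": [0,0,0.0264],"hand": 0},
    {"slide": [0,0,0],"delta_rot": [0,0,0.0264],"hand": 0},
    {"slide": [0.3,-0.3,0],"delta_rot": [0,0,0],"hand": 0},
    {"slide": [0.6,-0.65,0],"delta_rot": [0,0,0],"hand": 0}
  ]
}}

```text
time_s: 0.72
eef_pos: [0.2778, -0.4657, 0.2308]
eef_rot: [-0.0, 0.996, 0.093, 0.0]
wrist_force: [-0.1, 1.3, 0.6]
opening: 0.001
```

>>> {"api": "drive_tool", "payload": {
  "deltas": [
    {"slide": [0.6,-0.65,0],"delta_rot": [0,0,0],"hand": 0},
    {"slide": [0.6,-0.65,0],"delta_rot": [0,0,0],"hand": 0},
    {"slide": [0.6,-0.65,0],"delta_rot": [0,0,0],"hand": 0},
    {"slide": [0.6,-0.65,0],"delta_rot": [0,0,0],"hand": 0},
    {"slide": [0.6,-0.65,0],"delta_rot": [0,0,0],"hand": 0}
  ]
}}

```text
time_s: 1.35
eef_pos: [0.3957, -0.2764, 0.2311]
eef_rot: [-0.0, 0.996, 0.094, 0.0]
wrist_force: [1.5, -0.3, -0.0]
opening: 0.003
```

>>> {"api": "drive_tool", "payload": {
  "deltas": [
    {"slide": [0.65,-0.7,0],"delta_rot": [0,0,0],"hand": 0},
    {"slide": [0.65,-0.7,0],"delta_rot": [0,0,0],"hand": 0},
    {"slide": [0.65,-0.7,0],"delta_rot": [0,0,0],"hand": 0},
    {"slide": [0.65,-0.7,0],"delta_rot": [0,0,0],"hand": 0},
    {"slide": [0.65,-0.7,0],"delta_rot": [0,0,0],"hand": 0}
  ]
}}

```text
time_s: 1.98
eef_pos: [0.5225, -0.0743, 0.2312]
eef_rot: [-0.0, 0.996, 0.094, -0.0]
wrist_force: [1.0, 0.2, 0.5]
opening: -0.006
```

>>> {"api": "drive_tool", "payload": {
  "deltas": [
    {"slide": [0.65,-0.7,0],"delta_rot": [0,0,0],"hand": 0},
    {"slide": [0.65,-0.7,0],"delta_rot": [0,0,0],"hand": 0},
    {"slide": [0.6,-0.7,0],"delta_rot": [0,0,0],"hand": 0},
    {"slide": [0,0,0.6],"delta_rot": [0,0,0],"hand": 0},
    {"slide": [0,0,0.2],"delta_rot": [0,0,0],"hand": 0}
  ]
}}

```text
time_s: 2.6
eef_pos: [0.5943, 0.0454, 0.189]
eef_rot: [-0.001, 0.996, 0.094, -0.002]
wrist_force: [0.6, -0.3, 0.2]
opening: -0.003
```

```bash
cat > look.py <<'E'
import sys
from bench import ctrl
from h import *
k=sys.argv[1]
for n,(a,b,c,d) in(('top',(150,300,190,410)),('scene',(100,290,215,445))):
    im=ctrl.camera(n);pickle.dump(im,open(n+k+'.pkl','wb'));f=im['frame'][a:b,c:d,::-1]
    cv2.imwrite(f'pics/{n}{k}.png',cv2.resize(f,None,fx=3,fy=3,interpolation=cv2.INTER_CUBIC))
o=ctrl.get_obs();p=o['eef_pos'];C,S=.98277,.18481
print(o['time_s'],'rail xyz',p[0]*C+p[1]*S,-p[0]*S+p[1]*C,p[2],o['wrist_force'])
E
python3 look.py 1
```

```text
2.7 rail xyz 0.5926307250594147 -0.06644633439612174 0.18973900633385946 [ 0.74755745 -1.14572784  0.63734533]
```

View pics/top1.png

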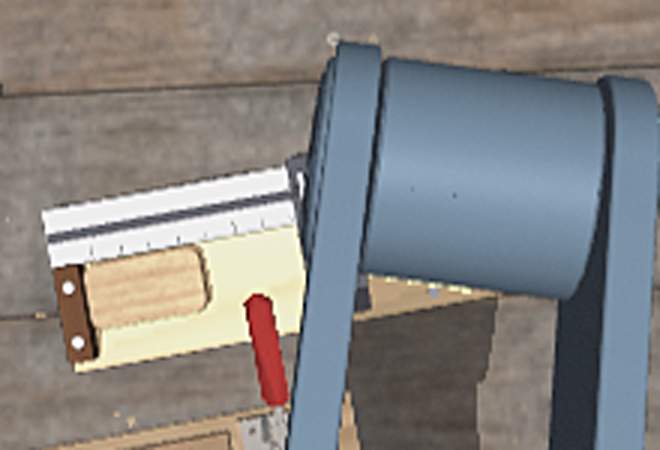

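View pics/scene1.png

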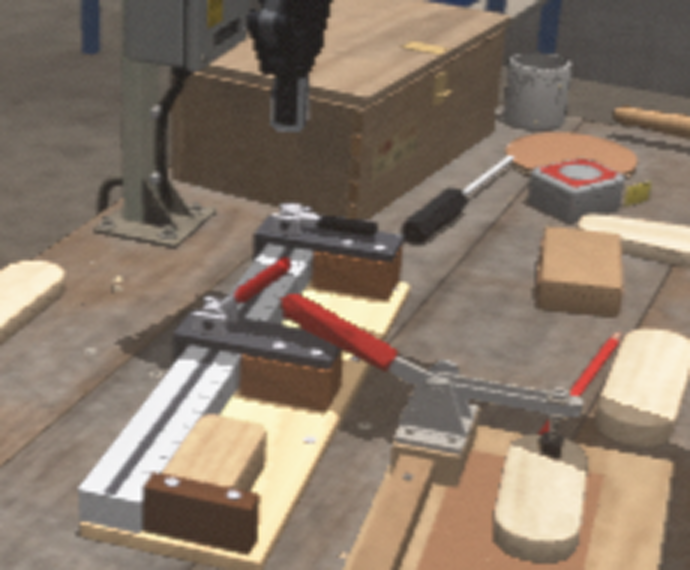

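The scene view shows the shut fingers at (290,110), above the space between the red and black stops, and nothing has moved. The arm hides the stop in the top view, so I'll rely on the scene view. Next I descend beside the lever.

>>> {"api": "drive_tool", "payload": {
  "deltas": [
    {"slide": [0.09,0,0.6],"delta_rot": [0,0,0],"hand": 0},
    {"slide": [0,0,0.6],"delta_rot": [0,0,0],"hand": 0},
    {"slide": [0,0,0.6],"delta_rot": [0,0,0],"hand": 0},
    {"slide": [0,0,0.5],"delta_rot": [0,0,0],"hand": 0},
    {"slide": [0,0,0],"delta_rot": [0,0,0],"hand": 0}
  ]
}}

```text
time_s: 3.32
eef_pos: [0.5994, 0.0442, 0.0753]
eef_rot: [-0.0, 0.996, 0.093, -0.002]
wrist_force: [0.1, -0.6, 0.8]
opening: 0.001
```

```bash
python3 look.py 2
```

```text
3.425 rail xyz 0.5992829505666037 -0.06782778020528354 0.07776774207837936 [ 0.13686277 -0.15267824  1.4688962 ]
```

View pics/scene2.png

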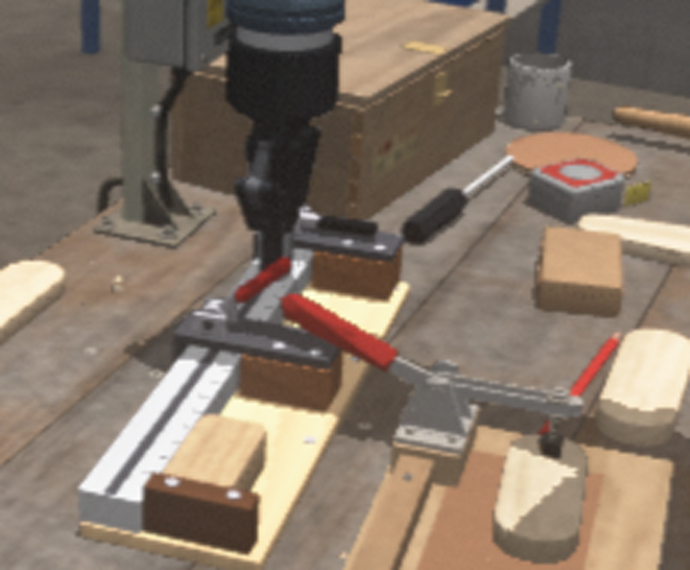

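The fingers are down behind the lever at about (275,235), clear of everything. Now I push gently along +y'.

>>> {"api": "drive_tool", "payload": {
  "deltas": [
    {"slide": [0,-0.15,0],"delta_rot": [0,0,0],"hand": 0},
    {"slide": [0,-0.15,0],"delta_rot": [0,0,0],"hand": 0},
    {"slide": [0,-0.15,0],"delta_rot": [0,0,0],"hand": 0},
    {"slide": [0,-0.15,0],"delta_rot": [0,0,0],"hand": 0},
    {"slide": [0,-0.15,0],"delta_rot": [0,0,0],"hand": 0}
  ]
}}

```text
time_s: 4.05
eef_pos: [0.5939, 0.0815, 0.0766]
eef_rot: [0.0, 0.996, 0.093, 0.0]
wrist_force: [-0.3, -3.2, 1.9]
opening: -0.004
```

>>> {"api": "drive_tool", "payload": {
  "deltas": [
    {"slide": [0,-0.12,0],"delta_rot": [0,0,0],"hand": 0},
    {"slide": [0,-0.12,0],"delta_rot": [0,0,0],"hand": 0},
    {"slide": [0,-0.12,0],"delta_rot": [0,0,0],"hand": 0},
    {"slide": [0,-0.12,0],"delta_rot": [0,0,0],"hand": 0},
    {"slide": [0,0,0],"delta_rot": [0,0,0],"hand": 0}
  ]
}}

```text
time_s: 4.68
eef_pos: [0.5891, 0.1058, 0.0761]
eef_rot: [-0.0, 0.996, 0.093, -0.0]
wrist_force: [0.5, 0.0, 0.5]
opening: -0.001
```

```bash
python3 look.py 3
```

```text
4.775 rail xyz 0.5983131035194971 -0.005194254573871973 0.07590921859392691 [ 0.15329732  0.01197767 -0.67145607]
```

View pics/scene3.png

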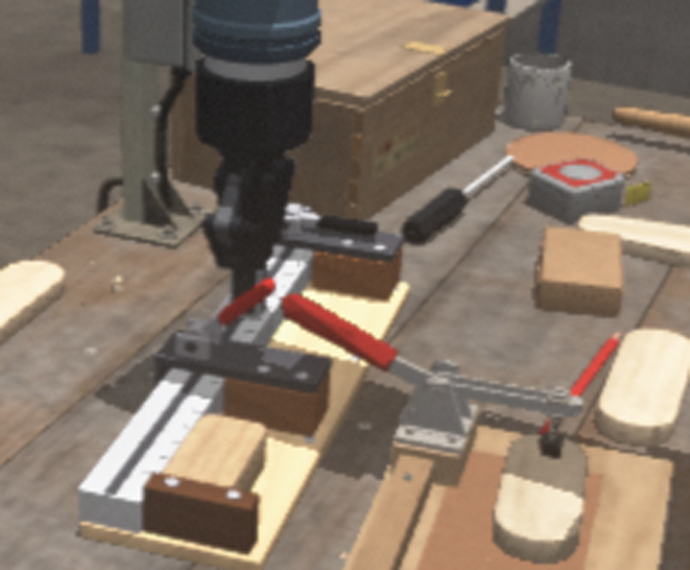

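The stop is sliding: its plate now sits at (245,360) and the lever is still up. About 34 mm is left.

>>> {"api": "drive_tool", "payload": {
  "deltas": [
    {"slide": [0,-0.12,0],"delta_rot": [0,0,0],"hand": 0},
    {"slide": [0,-0.12,0],"delta_rot": [0,0,0],"hand": 0},
    {"slide": [0,-0.12,0],"delta_rot": [0,0,0],"hand": 0},
    {"slide": [0,-0.12,0],"delta_rot": [0,0,0],"hand": 0},
    {"slide": [0,-0.06,0],"delta_rot": [0,0,0],"hand": 0}
  ]
}}

```text
time_s: 5.4
eef_pos: [0.584, 0.132, 0.0761]
eef_rot: [-0.0, 0.996, 0.093, -0.0]
wrist_force: [-0.5, -2.8, -2.2]
opening: -0.004
```

```bash
python3 look.py 4
```

```text
5.5 rail xyz 0.5986103634933378 0.021930058561728083 0.07630458450769811 [-0.75040116 -0.85226984 -0.08517202]
```

View pics/scene4.png

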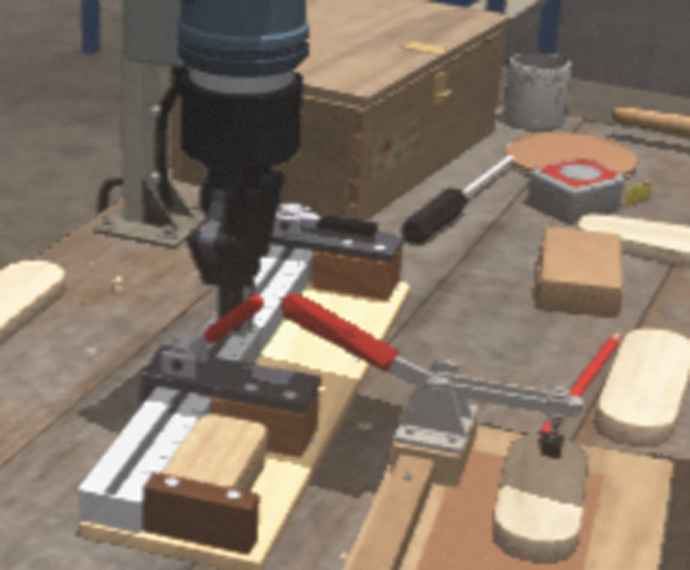

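View pics/top4.png

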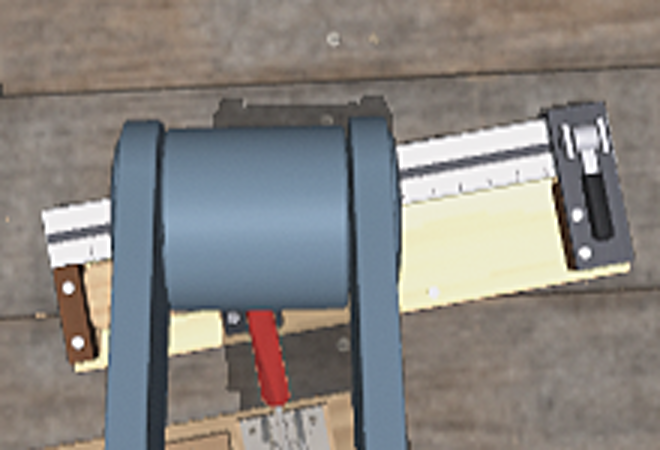

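The stop now stands just short of the block: its face is at (315,450) and the block's corner at (265,430). I'll creep the rest, watching the force.

>>> {"api": "drive_tool", "payload": {
  "deltas": [
    {"slide": [0,-0.04,0],"delta_rot": [0,0,0],"hand": 0},
    {"slide": [0,-0.04,0],"delta_rot": [0,0,0],"hand": 0},
    {"slide": [0,-0.04,0],"delta_rot": [0,0,0],"hand": 0},
    {"slide": [0,0,0],"delta_rot": [0,0,0],"hand": 0},
    {"slide": [0,0,0],"delta_rot": [0,0,0],"hand": 0}
  ]
}}

```text
time_s: 6.12
eef_pos: [0.5834, 0.1376, 0.0764]
eef_rot: [-0.0, 0.996, 0.093, 0.0]
wrist_force: [0.5, -0.9, -0.5]
opening: -0.002
```

>>> {"api": "drive_tool", "payload": {
  "deltas": [
    {"slide": [0,-0.03,0],"delta_rot": [0,0,0],"hand": 0},
    {"slide": [0,-0.01,0],"delta_rot": [0,0,0],"hand": 0},
    {"slide": [0,0,0],"delta_rot": [0,0,0],"hand": 0},
    {"slide": [0,0,0],"delta_rot": [0,0,0],"hand": 0},
    {"slide": [0,0,0],"delta_rot": [0,0,0],"hand": 0}
  ]
}}

```text
time_s: 6.75
eef_pos: [0.583, 0.1394, 0.0764]
eef_rot: [-0.0, 0.996, 0.093, 0.0]
wrist_force: [1.6, -2.0, 0.1]
opening: 0.001
```

```bash
python3 look.py 5
```

```text
6.85 rail xyz 0.5987149863217182 0.029248939576849278 0.0763773025054326 [ 0.43289962 -2.25139433  0.83833796]
```

View pics/scene5.png

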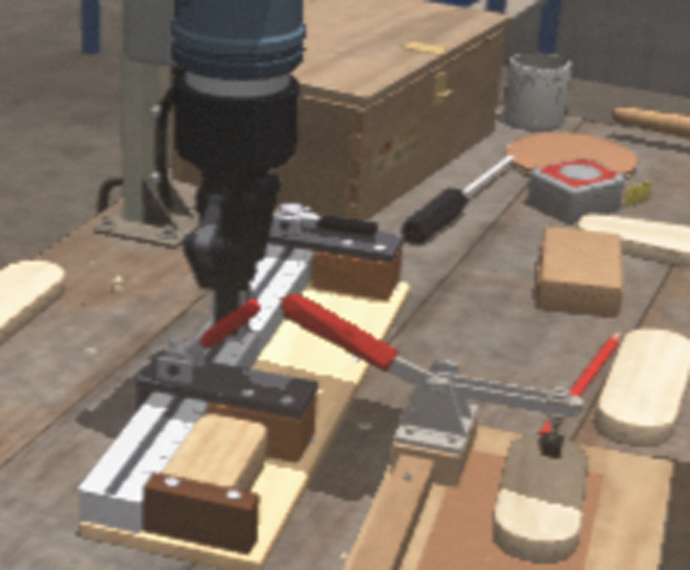

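The gap looks nearly closed and a slight force is building up. I'll creep a little more to find the contact.

>>> {"api": "drive_tool", "payload": {
  "deltas": [
    {"slide": [0,-0.02,0],"delta_rot": [0,0,0],"hand": 0},
    {"slide": [0,-0.02,0],"delta_rot": [0,0,0],"hand": 0},
    {"slide": [0,0,0],"delta_rot": [0,0,0],"hand": 0},
    {"slide": [0,0,0],"delta_rot": [0,0,0],"hand": 0},
    {"slide": [0,0,0],"delta_rot": [0,0,0],"hand": 0}
  ]
}}

```text
time_s: 7.48
eef_pos: [0.5826, 0.1413, 0.0764]
eef_rot: [0.0, 0.996, 0.093, 0.0]
wrist_force: [0.8, -4.1, 1.8]
opening: 0.006
```

```bash
python3 look.py 6
python3 - <<'E'
from h import *
a=[cv2.resize(pickle.load(open(f'scene{k}.pkl','rb'))['frame'][210:285,255:330,::-1],None,fx=5.3,fy=5.3,interpolation=cv2.INTER_CUBIC) for k in(5,6)]
cv2.imwrite('pics/c56.png',np.hstack(a))
E
```

```text
7.575 rail xyz 0.5987039002725646 0.03118703025980446 0.07637173485279948 [-0.08679499 -3.20981914  1.70676623]
```

View pics/c56.png

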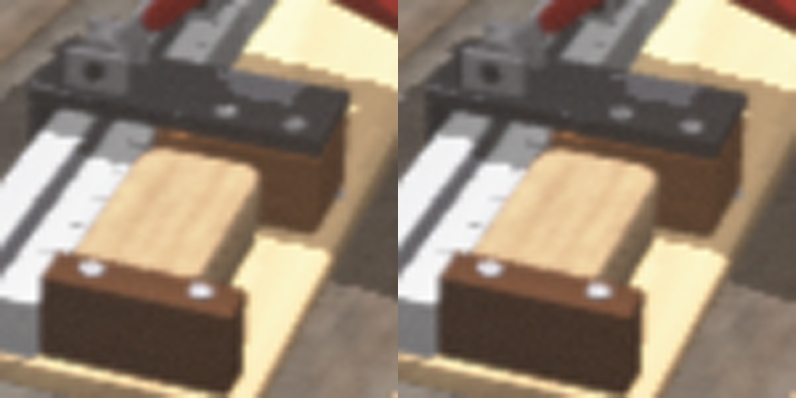

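Run:
```python
from h import *
S=pickle.load(open('scene6.pkl','rb'));S0=pickle.load(open('scene0.pkl','rb'))
C,s=.98277,.18481
def rail(P): return np.array([P[0]*C+P[1]*s,-P[0]*s+P[1]*C,P[2]])
# shift of plate patch between frames via local template match on corner
g0=cv2.cvtColor(S0['frame'],6);g=cv2.cvtColor(S['frame'],6)
p0=(330/3.7+235-.4,232/3.7+160-.4)
p1=(255+322/5.3-.4,210+155/5.3-.4)
p1r=(255+(718-398)/5.3-.4,210+155/5.3-.4)
for z in(.048,.0555):
    a,b,c=[rail(onz(S,p,z)) for p in(p0,p1,p1r)]
    print(z,a,b,c,c-a)
# predicted stop face if contact: project wood block top-right end edge
for y in(.066,.068,.070,.072,.074):
    for x in(.553,.577):
        P=np.array([x*C-y*s,x*s+y*C,.043]);print(y,x,(proj(S,P)-[255,210])*5.3)
```

```text
0.048 [ 0.54131633 -0.00340588  0.048     ] [0.53884445 0.06523609 0.048     ] [0.53951111 0.06549499 0.048     ] [-1.80522296e-03  6.89008698e-02  5.55111512e-17]
0.0555 [0.53803432 0.00992964 0.0555    ] [0.53560014 0.07752471 0.0555    ] [0.53625663 0.07777966 0.0555    ] [-0.00177769  0.06785002  0.        ]
0.066 0.553 [280.77182413 158.58909491]
0.066 0.577 [217.29849302 146.2656118 ]
0.068 0.553 [279.1357735  161.25884247]
0.068 0.577 [215.56577469 148.89385401]
0.07 0.553 [277.49404468 163.93785583]
0.07 0.577 [213.82708851 151.53114843]
0.072 0.553 [275.84660806 166.62618332]
0.072 0.577 [212.0824036 154.1775419]
0.074 0.553 [274.19343383 169.3238736 ]
0.074 0.577 [210.33168887 156.83308161]
```

The stop has moved about 69 mm, as planned, but the force is still no more than drag. I'll keep going in 2 mm steps until it rises.

>>> {"api": "drive_tool", "payload": {
  "deltas": [
    {"slide": [0,-0.02,0],"delta_rot": [0,0,0],"hand": 0},
    {"slide": [0,-0.02,0],"delta_rot": [0,0,0],"hand": 0},
    {"slide": [0,0,0],"delta_rot": [0,0,0],"hand": 0},
    {"slide": [0,0,0],"delta_rot": [0,0,0],"hand": 0},
    {"slide": [0,0,0],"delta_rot": [0,0,0],"hand": 0}
  ]
}}

```text
time_s: 8.2
eef_pos: [0.5825, 0.1422, 0.0764]
eef_rot: [0.001, 0.996, 0.093, 0.0]
wrist_force: [1.6, -8.7, 1.9]
opening: 0.002
```

```bash
python3 look.py 7
python3 - <<'E'
from h import *
a=[cv2.resize(pickle.load(open(f'scene{k}.pkl','rb'))['frame'][210:285,255:330,::-1],None,fx=5.3,fy=5.3,interpolation=cv2.INTER_CUBIC) for k in(5,7)]
cv2.imwrite('pics/c57.png',np.hstack(a))
E
```

```text
8.3 rail xyz 0.5986934088607289 0.03210423471525131 0.07641680082983007 [ 1.06662792 -8.63572212  1.70157761]
```

View pics/c57.png

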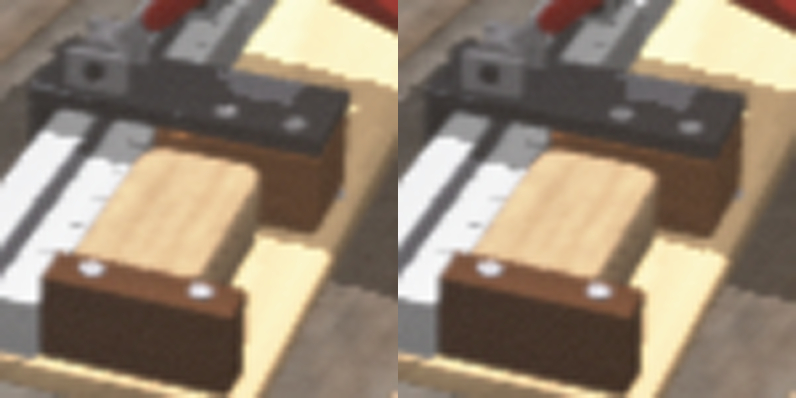

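The force rose to 8.7 N and the motion stalled at 0.9 mm of the 2 mm commanded. The stop is therefore against the block and the block against the end block, with the lever still up. Now I back off, rise, and move over the lever.

>>> {"api": "drive_tool", "payload": {
  "deltas": [
    {"slide": [0,0.1,0],"delta_rot": [0,0,0],"hand": 0},
    {"slide": [0,0.1,0],"delta_rot": [0,0,0],"hand": 0},
    {"slide": [0,0,-0.5],"delta_rot": [0,0,0],"hand": 0},
    {"slide": [0,0,-0.5],"delta_rot": [0,0,0],"hand": 0},
    {"slide": [0,0,-0.4],"delta_rot": [0,0,0],"hand": 0}
  ]
}}

```text
time_s: 8.93
eef_pos: [0.584, 0.1338, 0.1472]
eef_rot: [-0.0, 0.996, 0.093, 0.0]
wrist_force: [0.5, -0.3, 0.6]
opening: -0.002
```

>>> {"api": "drive_tool", "payload": {
  "deltas": [
    {"slide": [-0.04,-0.3,0],"delta_rot": [0,0,0],"hand": 0},
    {"slide": [-0.04,-0.3,0],"delta_rot": [0,0,0],"hand": 0},
    {"slide": [0,0,0],"delta_rot": [0,0,0],"hand": 0},
    {"slide": [0,0,0],"delta_rot": [0,0,0],"hand": 0},
    {"slide": [0,0,0],"delta_rot": [0,0,0],"hand": 0}
  ]
}}

```text
time_s: 9.55
eef_pos: [0.5744, 0.162, 0.1459]
eef_rot: [0.0, 0.996, 0.093, -0.0]
wrist_force: [0.6, 1.1, -0.4]
opening: 0.0
```

```bash
python3 look.py 8
```

```text
9.65 rail xyz 0.5945905093125877 0.05291874171073936 0.14607408053399748 [-0.13036328  0.27453486 -0.09354261]
```

View pics/scene8.png

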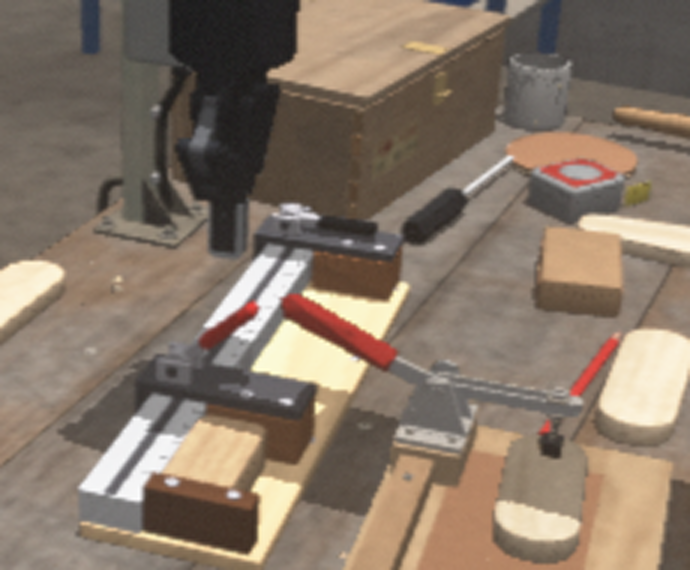

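Run:
```python
from h import *
S=pickle.load(open('scene8.pkl','rb'));C,s=.98277,.18481
P=lambda x,y,z:np.array([x*C-y*s,x*s+y*C,z])
print('tcp',(proj(S,P(.5946,.0529,.146))-[215,100])*3)
for y in(.048,.051,.054):print(y,'tip',(proj(S,P(.5776,y,.113))-[215,100])*3)
P0=onz(S,(215+254/3,100+308/3),.113);print('tip rail',P0[0]*C+P0[1]*s,-P0[0]*s+P0[1]*C)
P0=onz(pickle.load(open('scene0.pkl','rb')),(235+278/3.7,160+102/3.7),.113);print('tip0 rail',P0[0]*C+P0[1]*s,-P0[0]*s+P0[1]*C)
```

```text
tcp [227.20856594 254.150392  ]
0.048 tip [254.11699584 302.98498076]
0.051 tip [252.64858592 304.96833426]
0.054 tip [251.17244649 306.96212785]
tip rail 0.5755005927517497 0.0547357307637735
tip0 rail 0.5766879734126585 -0.016886903867742456
```

The lever centre is at y' ≈ 0.052 and the tool is right above it. Pressing down now in steps.

>>> {"api": "drive_tool", "payload": {
  "deltas": [
    {"slide": [0,0,0.4],"delta_rot": [0,0,0],"hand": 0},
    {"slide": [0,0,0.2],"delta_rot": [0,0,0],"hand": 0},
    {"slide": [0,0,0.15],"delta_rot": [0,0,0],"hand": 0},
    {"slide": [0,0,0.15],"delta_rot": [0,0,0],"hand": 0},
    {"slide": [0,0,0.1],"delta_rot": [0,0,0],"hand": 0}
  ]
}}

```text
time_s: 10.28
eef_pos: [0.5748, 0.1622, 0.0962]
eef_rot: [0.0, 0.996, 0.093, 0.0]
wrist_force: [-0.7, -0.1, 3.9]
opening: 0.001
```

```bash
python3 look.py 9
```

```text
10.375 rail xyz 0.5944708094457232 0.053277885895236105 0.09582257729690016 [-0.29096741  0.20605697 -0.99192987]
```

View pics/scene9.png

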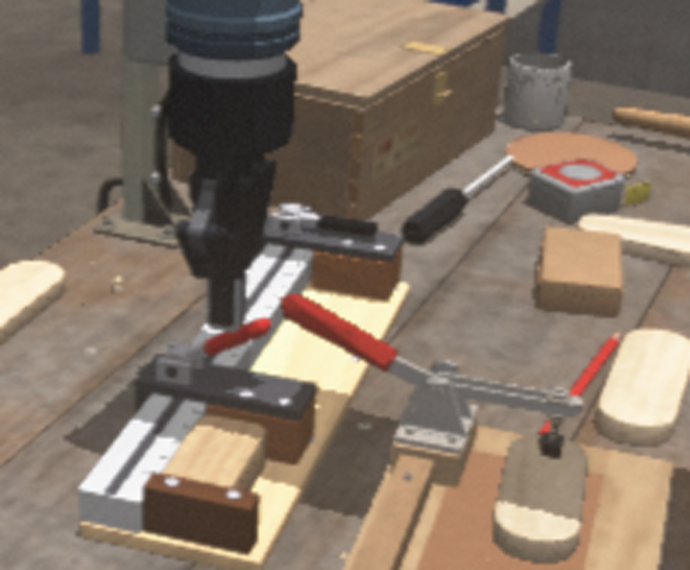

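The lever is rotating down (handle now at (240,338)) and the stop has not moved. Continuing.

>>> {"api": "drive_tool", "payload": {
  "deltas": [
    {"slide": [0,0,0.12],"delta_rot": [0,0,0],"hand": 0},
    {"slide": [0,0,0.12],"delta_rot": [0,0,0],"hand": 0},
    {"slide": [0,0,0.12],"delta_rot": [0,0,0],"hand": 0},
    {"slide": [0,0,0.1],"delta_rot": [0,0,0],"hand": 0},
    {"slide": [0,0,0],"delta_rot": [0,0,0],"hand": 0}
  ]
}}

```text
time_s: 11.0
eef_pos: [0.5744, 0.1623, 0.0735]
eef_rot: [-0.0, 0.996, 0.093, 0.0]
wrist_force: [0.2, 1.0, -0.0]
opening: -0.0
```

>>> {"api": "drive_tool", "payload": {
  "deltas": [
    {"slide": [0,0,0.04],"delta_rot": [0,0,0],"hand": 0},
    {"slide": [0,0,0.02],"delta_rot": [0,0,0],"hand": 0},
    {"slide": [0,0,0],"delta_rot": [0,0,0],"hand": 0},
    {"slide": [0,0,0],"delta_rot": [0,0,0],"hand": 0},
    {"slide": [0,0,0],"delta_rot": [0,0,0],"hand": 0}
  ]
}}

```text
time_s: 11.62
eef_pos: [0.5748, 0.161, 0.0719]
eef_rot: [0.001, 0.996, 0.093, -0.0]
wrist_force: [-7.0, -6.0, 15.4]
opening: 0.002
```

```bash
python3 look.py 10
```

```text
11.725 rail xyz 0.5946488991201826 0.05204948678306631 0.07189930180042554 [-6.46179319 -5.95033385 15.85138839]
```

View pics/scene10.png

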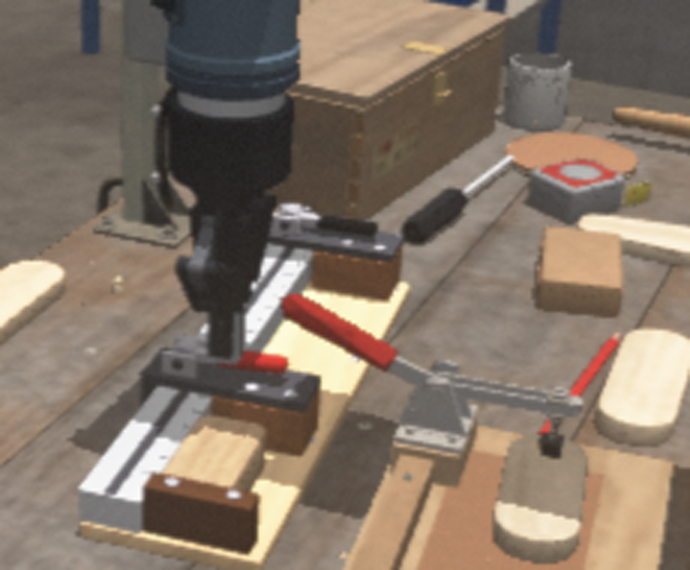

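The lever is nearly level, but there is side force (−7, −6 N) and the plate corner moved from (315,385) to (320,380). The stop may have crept back a few mm, so I'll lift off and look.

>>> {"api": "drive_tool", "payload": {
  "deltas": [
    {"slide": [0,0,-0.05],"delta_rot": [0,0,0],"hand": 0},
    {"slide": [0,0,-0.2],"delta_rot": [0,0,0],"hand": 0},
    {"slide": [0,0,-0.6],"delta_rot": [0,0,0],"hand": 0},
    {"slide": [0,0,-0.6],"delta_rot": [0,0,0],"hand": 0},
    {"slide": [0,0,-0.1],"delta_rot": [0,0,0],"hand": 0}
  ]
}}

```text
time_s: 12.35
eef_pos: [0.5761, 0.1626, 0.1503]
eef_rot: [-0.0, 0.996, 0.093, 0.002]
wrist_force: [0.1, 0.1, -0.5]
opening: 0.002
```

```bash
python3 look.py 11
python3 - <<'E'
from h import *
a=[cv2.resize(pickle.load(open(f'scene{k}.pkl','rb'))['frame'][195:285,250:330,::-1],None,fx=5,fy=5,interpolation=cv2.INTER_CUBIC) for k in(8,11)]
cv2.imwrite('pics/c811.png',np.hstack(a))
E
```

```text
12.45 rail xyz 0.5948014558112861 0.0533748293064 0.1480266230056401 [ 0.31802399  0.45649778 -1.29187246]
```

View pics/c811.png

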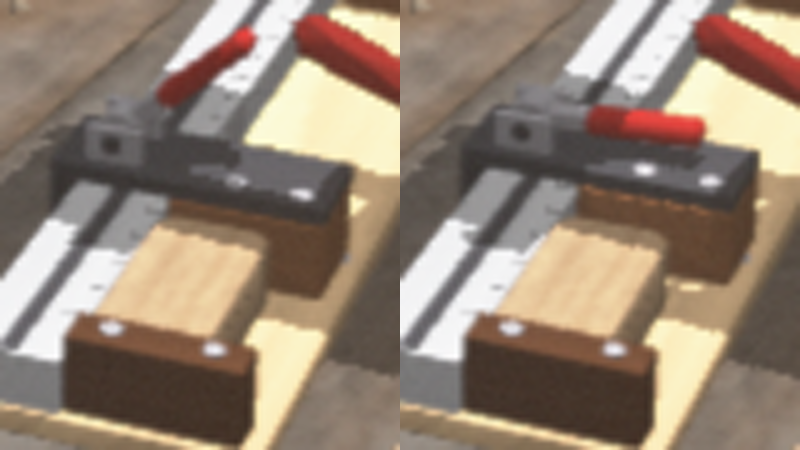

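The lever is now level, but the plate corner moved from about (323,215) to (328,203) in the crop, so the stop slipped back. I'll measure by how much.

Run:
```python
from h import *
np.set_printoptions(precision=4,suppress=True)
F={k:pickle.load(open(f'scene{k}.pkl','rb')) for k in(0,7,8,9,10,11)}
C,s=.98277,.18481
rail=lambda P:np.array([P[0]*C+P[1]*s,-P[0]*s+P[1]*C])
g={k:cv2.cvtColor(v['frame'],cv2.COLOR_RGB2GRAY) for k,v in F.items()}
# track front plate corner patch + hinge eye, sub-pixel, from 8
def match(c,k,h=7,src=8):
    up=8
    t=cv2.resize(g[src][c[1]-h:c[1]+h+1,c[0]-h:c[0]+h+1],None,fx=up,fy=up,interpolation=cv2.INTER_CUBIC)
    r=12
    w=cv2.resize(g[k][c[1]-h-r:c[1]+h+r+1,c[0]-h-r:c[0]+h+r+1],None,fx=up,fy=up,interpolation=cv2.INTER_CUBIC)
    m=cv2.matchTemplate(w,t,cv2.TM_CCOEFF_NORMED);_,v,_,l=cv2.minMaxLoc(m);return np.array(l)/up-r,v
for nm,c,z in(('corner',(314,237),.05),('hinge eye',(272,224),.064),('block',(299,247),.042)):
    a=rail(onz(F[8],c,z))
    for k in(7,9,10,11):
        d,v=match(c,k);print(nm,k,d,round(v,3),'rail shift mm',1000*(rail(onz(F[8],np.array(c)+d,z))-a))
for k in (9,10,11): pass
```

```text
corner 7 [-0.125  0.125] 0.876 rail shift mm [0.0889 0.5345]
corner 9 [-0.125  0.   ] 0.942 rail shift mm [0.2213 0.086 ]
corner 10 [ 1.125 -2.5  ] 0.844 rail shift mm [ 0.6613 -9.835 ]
corner 11 [ 1.5  -2.25] 0.893 rail shift mm [-0.2753 -9.1818]
hinge eye 7 [-0.125 -0.125] 0.961 rail shift mm [ 0.3995 -0.3768]
hinge eye 9 [0. 0.] 0.987 rail shift mm [0. 0.]
hinge eye 10 [ 2.  -2.5] 0.953 rail shift mm [ -0.0942 -10.7772]
hinge eye 11 [ 2.  -2.5] 0.954 rail shift mm [ -0.0942 -10.7772]
block 7 [ 1.875 -2.75 ] 0.955 rail shift mm [ -0.2578 -10.6408]
block 9 [-0.25   0.625] 0.988 rail shift mm [-0.2476  2.2725]
block 10 [-1.375  1.125] 0.9 rail shift mm [1.1568 4.7048]
block 11 [-0.5  0. ] 0.947 rail shift mm [0.869 0.337]
```

The stop slid back about 10 mm along the rail during the last part of the press, which puts it right at the 10 mm limit. The clamp only holds about 10 N, so I can push the stop back by the side of the levelled lever. First I move to its −y' side and descend.

>>> {"api": "drive_tool", "payload": {
  "deltas": [
    {"slide": [0,0.5,0],"delta_rot": [0,0,0],"hand": 0},
    {"slide": [0,0.5,0],"delta_rot": [0,0,0],"hand": 0},
    {"slide": [0,0,0.6],"delta_rot": [0,0,0],"hand": 0},
    {"slide": [0,0,0.6],"delta_rot": [0,0,0],"hand": 0},
    {"slide": [0,0,0.3],"delta_rot": [0,0,0],"hand": 0}
  ]
}}

```text
time_s: 13.08
eef_pos: [0.5814, 0.113, 0.0693]
eef_rot: [-0.0, 0.996, 0.093, -0.003]
wrist_force: [-0.5, 0.7, -0.5]
opening: 0.0
```

```bash
python3 look.py 12
```

```text
13.175 rail xyz 0.5924794947892602 0.0036999734230415693 0.06986927143790951 [-0.26388392 -0.08490281  0.34166543]
```

View pics/scene12.png

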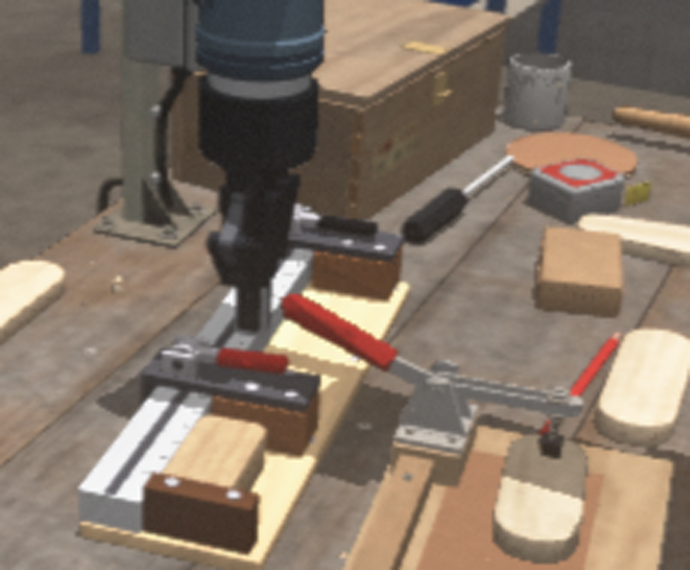

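The fingers are behind the stop and clear, with the lever flat at (250,360). I'll go down another 9 mm and approach.

>>> {"api": "drive_tool", "payload": {
  "deltas": [
    {"slide": [0,0,0.18],"delta_rot": [0,0,0],"hand": 0},
    {"slide": [0,-0.1,0],"delta_rot": [0,0,0],"hand": 0},
    {"slide": [0,-0.1,0],"delta_rot": [0,0,0],"hand": 0},
    {"slide": [0,-0.1,0],"delta_rot": [0,0,0],"hand": 0},
    {"slide": [0,0,0],"delta_rot": [0,0,0],"hand": 0}
  ]
}}

```text
time_s: 13.8
eef_pos: [0.5811, 0.1284, 0.0642]
eef_rot: [-0.0, 0.996, 0.093, 0.0]
wrist_force: [-0.2, 0.2, 0.3]
opening: -0.004
```

>>> {"api": "drive_tool", "payload": {
  "deltas": [
    {"slide": [0,-0.04,0],"delta_rot": [0,0,0],"hand": 0},
    {"slide": [0,-0.04,0],"delta_rot": [0,0,0],"hand": 0},
    {"slide": [0,-0.04,0],"delta_rot": [0,0,0],"hand": 0},
    {"slide": [0,0,0],"delta_rot": [0,0,0],"hand": 0},
    {"slide": [0,0,0],"delta_rot": [0,0,0],"hand": 0}
  ]
}}

```text
time_s: 14.42
eef_pos: [0.5802, 0.1324, 0.0638]
eef_rot: [0.001, 0.996, 0.093, 0.0]
wrist_force: [-0.1, -6.1, -0.8]
opening: -0.005
```

```bash
python3 look.py 13
```

```text
14.525 rail xyz 0.5946665509467887 0.022873971976817897 0.06379905083990667 [ 0.23216731 -5.89809833 -0.35111281]
```

View pics/scene13.png

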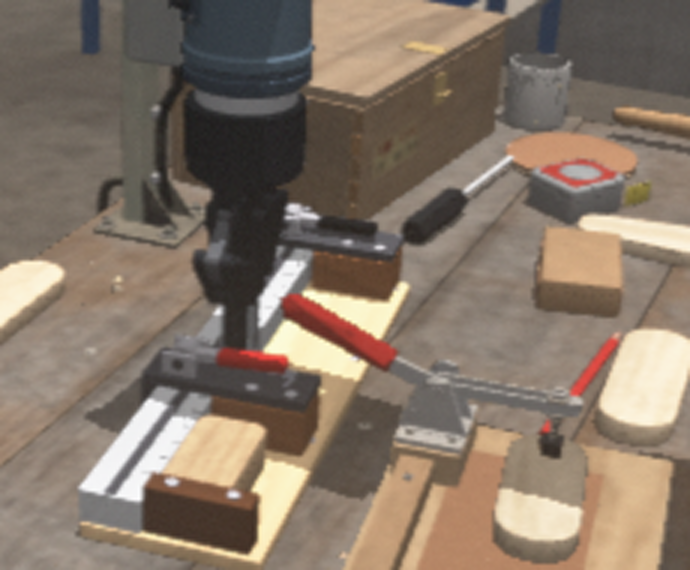

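The fingers touch the lever's side with 6 N and the clamp holds, as expected. I'll press a bit more to exceed the hold.

>>> {"api": "drive_tool", "payload": {
  "deltas": [
    {"slide": [0,-0.03,0],"delta_rot": [0,0,0],"hand": 0},
    {"slide": [0,-0.03,0],"delta_rot": [0,0,0],"hand": 0},
    {"slide": [0,-0.03,0],"delta_rot": [0,0,0],"hand": 0},
    {"slide": [0,-0.03,0],"delta_rot": [0,0,0],"hand": 0},
    {"slide": [0,0,0],"delta_rot": [0,0,0],"hand": 0}
  ]
}}

```text
time_s: 15.15
eef_pos: [0.5787, 0.1399, 0.0638]
eef_rot: [-0.0, 0.996, 0.093, -0.0]
wrist_force: [-0.6, 0.1, -0.2]
opening: -0.004
```

>>> {"api": "drive_tool", "payload": {
  "deltas": [
    {"slide": [0,-0.03,0],"delta_rot": [0,0,0],"hand": 0},
    {"slide": [0,-0.03,0],"delta_rot": [0,0,0],"hand": 0},
    {"slide": [0,0,0],"delta_rot": [0,0,0],"hand": 0},
    {"slide": [0,0,0],"delta_rot": [0,0,0],"hand": 0},
    {"slide": [0,0,0],"delta_rot": [0,0,0],"hand": 0}
  ]
}}

```text
time_s: 15.78
eef_pos: [0.5784, 0.1415, 0.0638]
eef_rot: [0.001, 0.996, 0.093, -0.0]
wrist_force: [0.9, -6.6, -0.2]
opening: -0.002
```

```bash
cat > trk.py <<'E'
import sys
from h import *
np.set_printoptions(precision=2,suppress=True)
k=sys.argv[1]; C,s=.98277,.18481
rail=lambda P:np.array([P[0]*C+P[1]*s,-P[0]*s+P[1]*C])
A=pickle.load(open('scene8.pkl','rb'));B=pickle.load(open(f'scene{k}.pkl','rb'))
g=lambda F:cv2.cvtColor(F['frame'],cv2.COLOR_RGB2GRAY)
def match(c,h=6,r=8,up=8):
    f=lambda im,h:cv2.resize(im[c[1]-h:c[1]+h+1,c[0]-h:c[0]+h+1],None,fx=up,fy=up,interpolation=cv2.INTER_CUBIC)
    _,v,_,l=cv2.minMaxLoc(cv2.matchTemplate(f(g(B),h+r),f(g(A),h),cv2.TM_CCOEFF_NORMED));return np.array(l)/up-r,v
for nm,c,z in(('corner',(314,237),.05),('hinge eye',(272,224),.064),('block corner',(300,250),.042),('end blk',(271,261),.042),('black',(345,180),.055)):
    d,v=match(c);print(nm,d,round(v,3),'mm',1000*(rail(onz(A,np.array(c)+d,z))-rail(onz(A,c,z))))
f=B['frame'][195:285,250:330,::-1];a=A['frame'][195:285,250:330,::-1]
cv2.imwrite(f'pics/cmp{k}.png',cv2.resize(np.hstack([a,f]),None,fx=5,fy=5,interpolation=cv2.INTER_CUBIC))
E
python3 look.py 14; python3 trk.py 14
```

```text
15.875 rail xyz 0.5945645933023054 0.03217048093740926 0.0637498946138395 [ 0.54659235 -6.68832639  0.68873289]
corner [-0.38 -0.12] 0.834 mm [ 0.8  -0.19]
hinge eye [ 0.25 -0.25] 0.97 mm [-0.1 -1.1]
block corner [ 1.25 -2.12] 0.96 mm [ 0.11 -7.92]
end blk [0. 0.] 0.999 mm [0. 0.]
black [0. 0.] 0.997 mm [0. 0.]
```

View pics/cmp14.png

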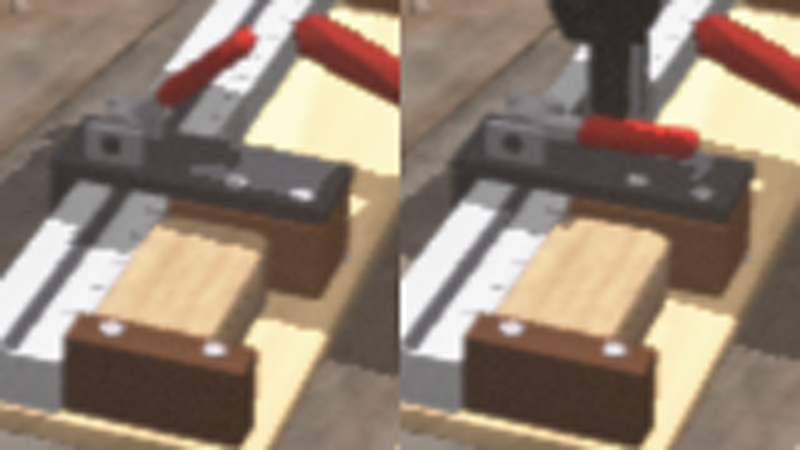

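The stop is back to within about 1 mm of its contact position. The end block and black stop show zero shift, and in the crop the block's outline sits in the same place. I'll back off, rise, and check the lever angle and gap unobstructed.

>>> {"api": "drive_tool", "payload": {
  "deltas": [
    {"slide": [0,0.1,0],"delta_rot": [0,0,0],"hand": 0},
    {"slide": [0,0.2,0],"delta_rot": [0,0,0],"hand": 0},
    {"slide": [0,0,-0.6],"delta_rot": [0,0,0],"hand": 0},
    {"slide": [0,0,-0.7],"delta_rot": [0,0,0],"hand": 0},
    {"slide": [0,0,-0.4],"delta_rot": [0,0,0],"hand": 0}
  ]
}}

```text
time_s: 16.5
eef_pos: [0.5819, 0.1277, 0.1508]
eef_rot: [-0.0, 0.996, 0.093, 0.001]
wrist_force: [-0.8, 0.3, -0.1]
opening: 0.0
```

```bash
python3 look.py 15; python3 trk.py 15
python3 - <<'E'
from h import *
C,s=.98277,.18481
P=lambda x,y,z:np.array([x*C-y*s,x*s+y*C,z])
for k,y in((0,-.019),(8,.052),(11,.042),(15,.0515)):
    S=pickle.load(open(f'scene{k}.pkl','rb'));im=S['frame'].astype(int)
    m=((im[...,0]>110)&(im[...,1]<75)&(im[...,2]<75)).astype(np.uint8)
    n,l,st,ce=cv2.connectedComponentsWithStats(m)
    tgt=proj(S,P(.585,y,.075 if k>8 else .1))
    i=min((i for i in range(1,n) if st[i,4]>25),key=lambda i:np.hypot(*(ce[i]-tgt)))
    pts=np.argwhere(l==i)[:,::-1].astype(np.float32);vx,vy,_,_=cv2.fitLine(pts,cv2.DIST_L2,0,.01,.01).ravel()
    obs=np.degrees(np.arctan2(vy*np.sign(vx),abs(vx)))
    pr={}
    for f in(-5,0,5,10,15,30,46):
        r=np.radians(f);a,b=[proj(S,P(.626-q*np.cos(r),y,.064+q*np.sin(r))) for q in(.025,.07)]
        pr[f]=(round(float(np.degrees(np.arctan2(*(b-a)[::-1]))),1),np.round(b,1).tolist())
    print(k,'obs deg',obs,'centroid',ce[i],st[i]);print(pr)
E
```

```text
16.6 rail xyz 0.5963203348684077 0.01789629381217274 0.15141539070531249 [-0.20726908  0.43809208  0.72679447]
corner [0.12 0.  ] 0.863 mm [-0.22 -0.09]
hinge eye [-0.12 -0.12] 0.804 mm [ 0.4  -0.38]
block corner [ 1.38 -2.62] 0.947 mm [ 0.43 -9.69]
end blk [0. 0.] 0.999 mm [0. 0.]
black [0. 0.] 0.998 mm [0. 0.]
0 obs deg -36.087234 centroid [303.18867925 191.52830189] [294 185  17  14  53]
{-5: (14.4, [319.0, 213.3]), 0: (9.9, [319.3, 210.7]), 5: (5.2, [319.3, 208.0]), 10: (0.4, [319.0, 205.2]), 15: (-4.5, [318.5, 202.5]), 30: (-20.1, [315.6, 194.4]), 46: (-38.2, [310.1, 186.5])}
8 obs deg -30.532139 centroid [292.22727273 206.31818182] [282 201  18  13  44]
{-5: (15.0, [308.8, 229.4]), 0: (10.5, [309.0, 226.7]), 5: (5.9, [309.0, 223.8]), 10: (1.2, [308.8, 221.0]), 15: (-3.7, [308.2, 218.1]), 30: (-19.5, [305.0, 209.6]), 46: (-37.9, [299.2, 201.3])}
11 obs deg 10.111247 centroid [298.28409091 219.42045455] [288 216  22   7  88]
{-5: (14.9, [310.3, 227.0]), 0: (10.4, [310.6, 224.3]), 5: (5.8, [310.6, 221.5]), 10: (1.1, [310.3, 218.6]), 15: (-3.8, [309.7, 215.8]), 30: (-19.6, [306.6, 207.3]), 46: (-37.9, [300.8, 199.1])}
15 obs deg 5.720524 centroid [296.94949495 221.39393939] [286 219  23   6  99]
{-5: (15.0, [308.9, 229.3]), 0: (10.5, [309.1, 226.5]), 5: (5.9, [309.1, 223.7]), 10: (1.2, [308.8, 220.9]), 15: (-3.7, [308.3, 218.0]), 30: (-19.5, [305.1, 209.5]), 46: (-37.9, [299.3, 201.1])}
```

View pics/cmp15.png

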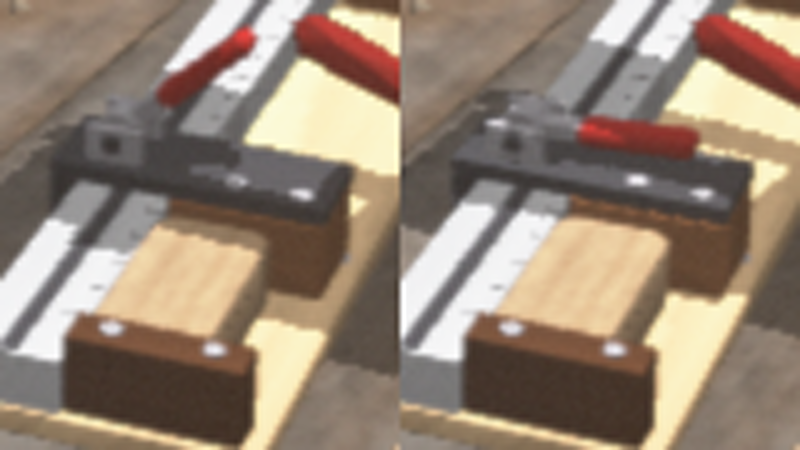

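The stop is at the contact position again and the lever is about level (estimate 0–5° above, noisy). I'll move the arm well clear and check in both cameras.

>>> {"api": "drive_tool", "payload": {
  "deltas": [
    {"slide": [0,0.4,-0.6],"delta_rot": [0,0,0],"hand": 0},
    {"slide": [-0.5,0.7,-0.2],"delta_rot": [0,0,0],"hand": 0},
    {"slide": [-0.6,0.7,0],"delta_rot": [0,0,0],"hand": 0},
    {"slide": [-0.6,0.7,0],"delta_rot": [0,0,0],"hand": 0},
    {"slide": [-0.6,0.7,0],"delta_rot": [0,0,0],"hand": 0}
  ]
}}

```text
time_s: 17.23
eef_pos: [0.496, -0.0515, 0.1872]
eef_rot: [-0.0, 0.996, 0.093, -0.001]
wrist_force: [-0.4, -0.9, -0.7]
opening: 0.002
```

>>> {"api": "drive_tool", "payload": {
  "deltas": [
    {"slide": [-0.6,0.7,0],"delta_rot": [0,0,0],"hand": 0},
    {"slide": [-0.6,0.7,0],"delta_rot": [0,0,0],"hand": 0},
    {"slide": [-0.4,0.7,0],"delta_rot": [0,0,0],"hand": 0},
    {"slide": [-0.2,0.7,0],"delta_rot": [0,0,0],"hand": 0},
    {"slide": [0,0.3,0],"delta_rot": [0,0,0],"hand": 0}
  ]
}}

```text
time_s: 17.85
eef_pos: [0.4369, -0.2209, 0.1875]
eef_rot: [-0.001, 0.996, 0.092, -0.001]
wrist_force: [-0.1, 0.5, 0.4]
opening: -0.002
```

```bash
python3 look.py 16; python3 trk.py 16
python3 - <<'E'
from h import *
t=pickle.load(open('top16.pkl','rb'))['frame'][190:280,200:320,::-1];cv2.imwrite('pics/t16.png',cv2.resize(t,None,fx=6,fy=6,interpolation=cv2.INTER_CUBIC))
t=pickle.load(open('scene16.pkl','rb'))['frame'][195:285,230:350,::-1];cv2.imwrite('pics/s16.png',cv2.resize(t,None,fx=6,fy=6,interpolation=cv2.INTER_CUBIC))
E
```

```text
17.95 rail xyz 0.3893690015592512 -0.2974275890881093 0.18784950602269646 [-0.21726505  0.39233616 -0.04864206]
corner [ 0.   -0.12] 0.904 mm [ 0.13 -0.45]
hinge eye [ 0.   -0.25] 0.849 mm [ 0.35 -0.93]
block corner [ 1.38 -2.62] 0.948 mm [ 0.43 -9.69]
end blk [0. 0.] 0.999 mm [0. 0.]
black [0. 0.] 0.998 mm [0. 0.]
```

View pics/t16.png

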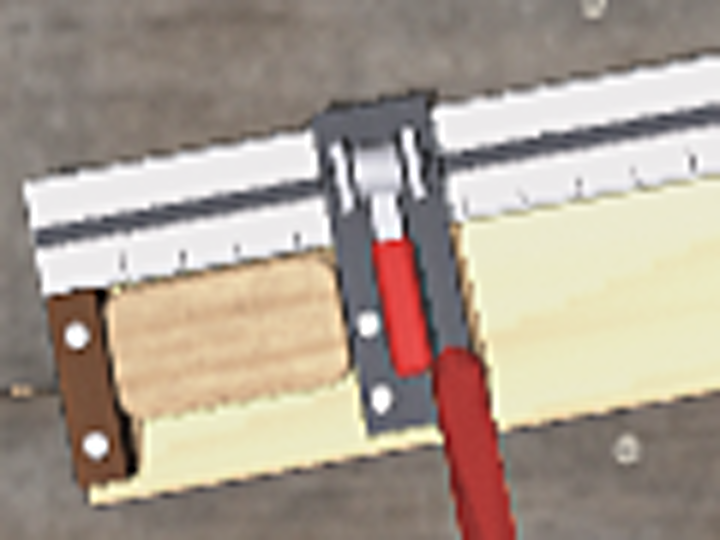

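View pics/s16.png

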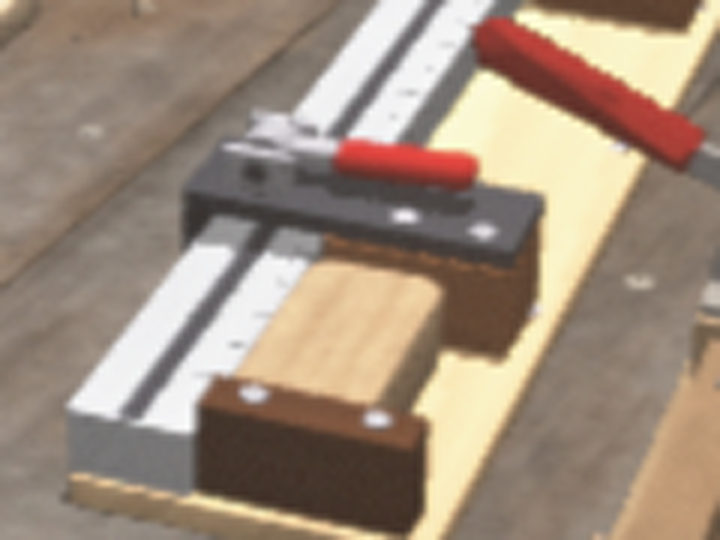

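In the top crop the block (230,340) meets the stop's plate edge at (345,330) and still lies by the end block at (90,390). The red lever lies along the plate from (392,240) to (410,372). I'll triangulate the lever ends and the gap.

Run:
```python
from h import *
np.set_printoptions(precision=4,suppress=True)
T=pickle.load(open('top16.pkl','rb'));S=pickle.load(open('scene16.pkl','rb'));T0=pickle.load(open('top0.pkl','rb'))
C,s=.98277,.18481
rail=lambda P:np.array([P[0]*C+P[1]*s,-P[0]*s+P[1]*C,P[2]])
t=lambda x,y:(x/6+200-.42,y/6+190-.42); u=lambda x,y:(x/6+230-.42,y/6+195-.42)
a=rail(tri(T,t(392,240),S,u(339,160)));b=rail(tri(T,t(410,370),S,u(472,170)));print('lever base,tip',a,b,'deg',np.degrees(np.arctan2(b[2]-a[2],a[0]-b[0])))
pc=np.array([rail(onz(T,t(*p),.0555)) for p in[(315,112),(432,92),(485,415),(370,433)]]);print('plate',pc.mean(0))
w=np.array([rail(onz(T,t(*p),.043)) for p in[(108,295),(330,258),(350,378),(135,420)]]);print('block',w,w.mean(0));print('sep',w.mean(0)[1]-pc.mean(0)[1])
# block motion, top view
g=lambda F:cv2.cvtColor(F['frame'],cv2.COLOR_RGB2GRAY)
from cv2 import phaseCorrelate
A,B=[np.float32(g(F)[228:262,217:254]) for F in(T0,T)];print('block shift px',phaseCorrelate(A,B))
```

```text
lever base,tip [0.6029 0.0507 0.0658] [0.5584 0.052  0.0717] deg 7.612641539026793
plate [0.5952 0.0496 0.0555]
block [[0.6024 0.1512 0.043 ]
 [0.6013 0.0737 0.043 ]
 [0.5595 0.0741 0.043 ]
 [0.5585 0.1494 0.043 ]] [0.5804 0.1121 0.043 ]
sep 0.06249892975755142
block shift px ((-0.041840392713929475, 0.1382554663655391), 0.9661294506655799)
```

The separation is 62.5 mm (61 is contact) and the block shift is nil. The lever angle estimate of 7.6° is noisy because the baseline is only 44 mm. I'll calibrate it against the black lever, which is known to be down, using the same method.

Run:
```python
from h import *
def cr(n,a,b,c,d): 
    f=pickle.load(open(n+'.pkl','rb'))['frame'][a:b,c:d,::-1];return cv2.resize(f,None,fx=8,fy=8,interpolation=cv2.INTER_CUBIC)
x=np.hstack([cr('scene16',162,202,292,342),cr('scene16',205,245,260,310)])
y=np.hstack([cr('top0',180,245,365,410),cr('top16',200,265,245,290)]);y=np.pad(y,((0,0),(0,80),(0,0)))
cv2.imwrite('pics/bs.png',x);cv2.imwrite('pics/bt.png',y)
```

```text
(no output)
```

View pics/bs.png

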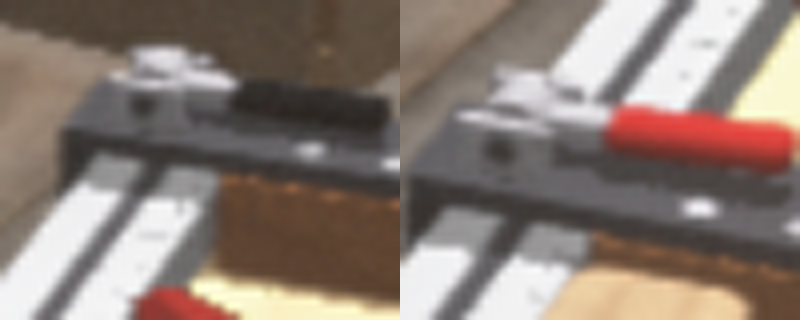

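View pics/bt.png

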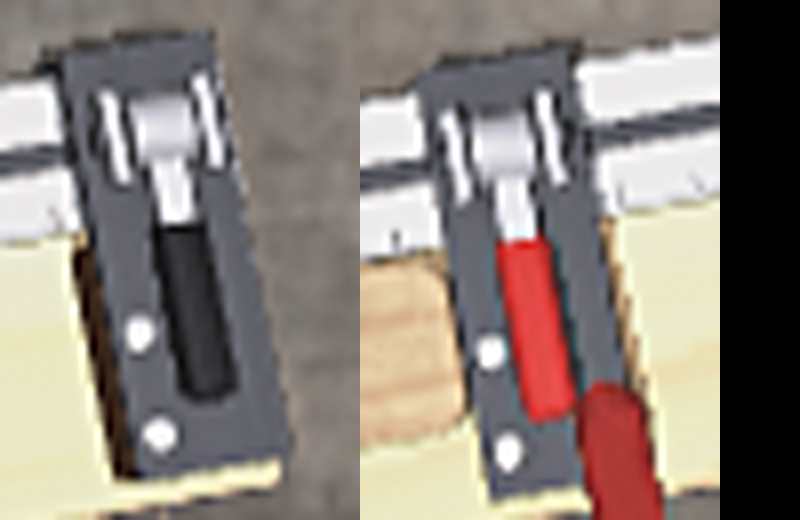

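Measured the same way, the red handle slopes 6.3° in the image and the fully down black one 4.5°. The projection model predicts nearly the same slope for both when level, so the red lever is as far down as the black one. The arm is clear, so I'm handing in.

Run:
```python
from bench import ctrl
print(ctrl.hand_in());o=ctrl.get_obs();print(o['time_s'],o['wrist_force'])
```

```text
the job is handed in; nothing more can be done
None
the job is handed in; nothing more can be done
```

The red stop stands against the wooden block with its lever down, and I handed the job in at about 18 s; no verdict was reported.

**What I did:** I pushed the red stop along the rail by the side of its raised lever. It met the block when the force rose to about 8.7 N and the motion stalled. I then pressed the lever down.

**What went wrong:** while I was pressing the lever, the stop slipped back about 10 mm, to the edge of the limit; I did not establish why. I pushed it back by the side of the lowered lever, against the clamp.

**Last checks, with the arm clear:**
- **Gap:** the stop and block centres were about 62.5 mm apart (61 mm is contact), good to about 2 mm.
- **Block and black stop:** the top view showed the block's shift as near zero (about 0.1 pixel), and the scene camera showed none for the black stop.
- **Lever:** two estimates disagreed. Triangulating its ends gave about 7.6° above level, which is noisy and near the 10° limit. Its slope in the image matched the fully down black lever within about 2°, which I trusted more.
- **A check that disagreed:** a scene-camera match on the block's corner showed a 9.7 mm shift. I took it as a shadow effect, because the top view and the measured gap did not support it.

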